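# Mark off the prescription's picks in order

### The job

Mark off the picked medicines in the order of the prescription: lightly press down the blue marker cap, then the yellow one, then the green one, each at least half-way down, where it stays by itself. Leave the red cap up, do not pick up, tip or shove any marker, and leave the bottle, carton and jar beside them where they stand.

Things in the scene. Friction and masses are not known exactly. Their poses are not given: they have to be found in the camera images.
- blue_marker (a joint): How far the blue push-in cap is pushed down, in m: 0 fully up (start), 0.010 at its stop. It moves straight down against a steady drag of about 3.5 N, has no return spring and stays where it is left. It counts as pressed in from 0.004 (half-way is plenty); there is no need to reach the stop. Pressed on past the stop, the cap gives on a soft buffer by up to 8 mm more (5 N rising to 13 N) and comes back by that much when let go.
- blue_top (a point): Centre of the flat top of the blue cap: a blue disc 39 mm across, standing 22 mm proud of its white foot; its top is 62 mm above the table at the start.
- blue_unit: White round weighted foot (about 0.4 kg, loose on the table) that carries the blue cap: 66 mm across at the bottom, 54 mm at the top, 40 mm high. Origin: centre of its underside; z up.
- blue_bin: Blue open stock bin full of small cartons, fixed, 110 (x) x 100 (y) x 46 mm high, just behind the blue marker as seen from the robot. Origin: centre of its underside.
- yellow_marker (a joint): How far the yellow push-in cap is pushed down, in m: 0 fully up (start), 0.010 at its stop. It moves straight down against a steady drag of about 3.5 N, has no return spring and stays where it is left. It counts as pressed in from 0.004 (half-way is plenty); there is no need to reach the stop. Pressed on past the stop, the cap gives on a soft buffer by up to 8 mm more (5 N rising to 13 N) and comes back by that much when let go.
- yellow_top (a point): Centre of the flat top of the yellow cap: a yellow disc 39 mm across, standing 22 mm proud of its white foot; its top is 62 mm above the table at the start.
- yellow_unit: White round weighted foot (about 0.4 kg, loose on the table) that carries the yellow cap: 66 mm across at the bottom, 54 mm at the top, 40 mm high. Origin: centre of its underside; z up.
- yellow_bin: Yellow open stock bin full of small cartons, fixed, 110 (x) x 100 (y) x 46 mm high, just behind the yellow marker as seen from the robot. Origin: centre of its underside.
- green_marker (a joint): How far the green push-in cap is pushed down, in m: 0 fully up (start), 0.010 at its stop. It moves straight down against a steady drag of about 3.5 N, has no return spring and stays where it is left. It counts as pressed in from 0.004 (half-way is plenty); there is no need to reach the stop. Pressed on past the stop, the cap gives on a soft buffer by up to 8 mm more (5 N rising to 13 N) and comes back by that much when let go.
- green_top (a point): Centre of the flat top of the green cap: a green disc 39 mm across, standing 22 mm proud of its white foot; its top is 62 mm above the table at the start.
- green_unit: White round weighted foot (about 0.4 kg, loose on the table) that carries the green cap: 66 mm across at the bottom, 54 mm at the top, 40 mm high. Origin: centre of its underside; z up.
- green_bin: Green open stock bin full of small cartons, fixed, 110 (x) x 100 (y) x 46 mm high, just behind the green marker as seen from the robot. Origin: centre of its underside.
- red_marker (a joint): How far the red push-in cap is pushed down, in m: 0 fully up (start), 0.010 at its stop. It moves straight down against a steady drag of about 3.5 N, has no return spring and stays where it is left. It counts as pressed in from 0.004 (half-way is plenty); there is no need to reach the stop. Pressed on past the stop, the cap gives on a soft buffer by up to 8 mm more (5 N rising to 13 N) and comes back by that much when let go.
- red_top (a point): Centre of the flat top of the red cap: a red disc 39 mm across, standing 22 mm proud of its white foot; its top is 62 mm above the table at the start.
- red_unit: White round weighted foot (about 0.4 kg, loose on the table) that carries the red cap: 66 mm across at the bottom, 54 mm at the top, 40 mm high. Origin: centre of its underside; z up.
- red_bin: Red open stock bin full of small cartons, fixed, 110 (x) x 100 (y) x 46 mm high, just behind the red marker as seen from the robot. Origin: centre of its underside.
- pill_bottle: Amber pill bottle with a white cap, 40 mm across, 70 mm high, loose; stands among the markers and is to be left alone. Origin: centre of its underside.
- carton: White medicine carton with a blue band, 36 x 46 x 68 mm high, loose; stands among the markers and is to be left alone. Origin: centre of its underside.
- cream_jar: White jar with a grey lid, 50 mm across, 45 mm high, loose; stands among the markers and is to be left alone. Origin: centre of its underside.
Not all that is in view belongs to the job. Leave any purple look-alike of the yellow_unit alone.

How it is judged (in metres and radians):
On the way, in this order (a step that is already met when the one before it is completed fails the run):
1. the blue cap is pressed in (4 mm or more) (value of joint blue_marker above 0.004 m), for 0.1 s.
2. the yellow cap is pressed in (4 mm or more) (value of joint yellow_marker above 0.004 m), for 0.1 s.
3. the green cap is pressed in (4 mm or more) (value of joint green_marker above 0.004 m), for 0.1 s.
At the end, for the whole second after the job is handed in: The blue, yellow and green caps are down by at least 4 mm of their 10 mm, the red cap is up (within 2 mm); all four marker units stand upright and at rest within 20 mm of where they were, and the bottle, carton and jar within 15 mm (value of joint each of blue_marker, yellow_marker, green_marker above 0.004 m and value of joint red_marker below 0.002 m and distance of each of blue_unit, yellow_unit, green_unit, red_unit from where it was at the start of the episode below 0.02 m and angle between each of blue_unit, yellow_unit, green_unit, red_unit's own z axis and vertical below 0.1 rad and linear speed of each of blue_unit, yellow_unit, green_unit, red_unit below 0.02 m/s and distance of each of pill_bottle, carton, cream_jar from where it was at the start of the episode below 0.015 m); the robot touches nothing.
It fails at once if a marker is lifted or tipped (height (world z) of any of blue_unit, yellow_unit, green_unit, red_unit above 0.008 m or angle between any of blue_unit, yellow_unit, green_unit, red_unit's own z axis and vertical above 0.15 rad).
It fails at once if a marker is shoved more than 20 mm (distance of any of blue_unit, yellow_unit, green_unit, red_unit from where it was at the start of the episode above 0.02 m).
It fails at once if a marker is pressed hard (over 20 N) (contact force between any of blue_unit, yellow_unit, green_unit, red_unit and the fingers above 20 N or contact force between any of blue_unit, yellow_unit, green_unit, red_unit and the arm above 20 N).
It fails at once if the red cap is pressed in (over 2 mm) (value of joint red_marker above 0.002 m).
It fails at once if the bottle, carton or jar is moved more than 15 mm, lifted or tipped (distance of any of pill_bottle, carton, cream_jar from where it was at the start of the episode above 0.015 m or angle between any of pill_bottle, carton, cream_jar's own z axis and vertical above 0.25 rad).
It also fails if it takes over 48 s, if anything falls off the work surface, if the arm or the gripper's body presses on something with over 40 N, if the wrist force passes 120 N, or if a joint passes its speed limit or range.

### The arm

A 6-joint arm with a two-finger parallel gripper is mounted at the origin on the work surface. World frame = base frame: x ahead of the robot, y to its left, z up, the work surface at z = 0. Lengths are in mm, angles in rad, forces in N, time in s.
With the tool pointing down it reaches from about 325 to 900 mm from the base axis. Payload 6.1 kg.
Tool frame: the origin (TCP) lies between the finger pads; the fingertips stand 25 mm ahead of it and the grasp point (between the pads) lies 6 mm ahead of it (finger_overhang is the distance from the TCP to the fingertips, in mm); x points along the fingers, y is the direction in which the jaws open and shut, and the axes are right-handed (so a half turn about x gives the same grasp; the last joint's range is limited). The gripper opens to 87 mm and grips with 3 to 60 N. Pads are 19 mm wide; open, the fingers measure 117 mm over their backs; the gripper's body (75 mm by 190 mm) begins 51 mm behind the grasp point.
Start: joints at [-1.278, 0.22, 1.526, -0, 1.395, -0.126], TCP at [254.158, -570.981, 247.538] pointing down, gripper open.
Joint ranges: [-2.98, 2.98], [-0.91, 2.08], [0.09, 2.57], [-1.24, 4.39], [0.2, 2.65], [-2.68, 2.68]. Speed limits (rad/s): [2.57, 2.57, 3.01, 3.14, 3.14, 3.14].

### API

Orientations are given as a unit quaternion [w, x, y, z].
In Python, from rig import * gives the robot as it stands.
- The arm moves only by the shell command python3 -m creep 'ROWS' [OPENING] [FORCE]. ROWS is JSON, a list of rows, each a list of 6 numbers: the shift along the tool's x, y, z in units of 40 cm (1.0 is 40 cm), then the turn, a rotation vector about the tool's x, y, z in units of pi rad (1.0 is pi rad). In form: [[tx, ty, tz, wx, wy, wz], ...]. A call has exactly 8 rows; each row is the pose to reach, as a shift and turn from the pose measured when the call began, along the tool's axes at that moment, turning the shorter way round; what a row does not reach only later rows make up. A row lasts 1/10 s, in which the tool goes at most 50 mm and 8.59 degrees, less where a joint would pass 70% of its speed; a pose out of reach is approached as far as the arm can. A call with a number of a shift or a turn outside -1 to 1 is refused whole. A call with a gripper value outside its range is refused whole. OPENING is the opening, from 0 (shut) to 1 (fully open), set as the call begins (- or left out, the last holds). The fingers move at their own pace and stop on an object; FORCE is the grip in N (left out, the last holds). Time passes only in rows, so rows that repeat a pose let the fingers close, or fill a call up. It gives the time, the measured TCP pose, the force and the opening at its end, in the units of the state.
- sense(): the state, without advancing time (a new reading comes with each control period).
- capture(name): name is "scene" or "top" or "wrist"; returns a dict with "frame" (400x640x3 uint8, red, green, blue), "K" (3x3 intrinsics, pixels), "rvec" (rotation vector, rad) and "tvec" (3), from world to camera coordinates, as OpenCV has them; the wrist camera has in their place "mount" (4x4, takes a point from camera to tool coordinates, whose origin is the TCP and whose axes are the tool frame's). Camera axes: x right, y down, z forward; pixel columns grow to the right and rows downward; lengths in mm; the calibration is good to about 2 mm. A picture is of the moment at which its call begins: read the wrist's pose just before it. There is no depth.
- sign_off(): hands the job in, once; it reports no verdict.
The state is a dict: "time_s": time; "qpos": joint angles; "joint_vel": joint speeds; "joint_torque": joint torques, N m; "tool_pos": TCP position; "ee_rot": TCP orientation; "ft_force": force on the tool from outside, world axes, zero at the start; "torque": the same for the moment, N m; "width": opening from 0.0 (shut) to 1.0 (fully open).
Only numpy, scipy, OpenCV 4.12 (cv2) and the standard library are available. Lean on these libraries where they do the work, as an engineer would, in place of code of your own. Each camera call takes 0.05 s, during which the arm holds its last target. There are 200 camera calls.

## Working session

There is one attempt and no reset: what is moved stays moved. The work goes in short steps, Python scripts to look and compute and a shell command to move; the robot and the scene stay as the last step left them, time stands still between calls to the robot, and variables do not carry over. Pictures are saved under pics/ and viewed, about 8 in all and at most 12, crops included, and the job is handed in when it is done.

```bash
mkdir -p pics
python3 - <<'E'
from rig import *
import cv2,numpy as np
s=sense();print({k:np.round(v,3).tolist() for k,v in s.items()})
for n in("scene","top"):
    c=capture(n);cv2.imwrite(f"pics/{n}0.png",c["frame"][...,::-1]);np.savez(f"{n}0.npz",**c)
    R=cv2.Rodrigues(np.array(c["rvec"],float))[0];print(n,np.round(c["K"],1).tolist(),(-R.T@np.ravel(c["tvec"])).round(0))
E
```

```text
{'time_s': 0.0, 'qpos': [-1.278, 0.221, 1.528, 0.0, 1.395, -0.126], 'joint_vel': [-0.0, 0.0, -0.001, -0.002, 0.001, 0.001], 'joint_torque': [-0.0, -49.46, -38.737, 0.07, 0.057, -0.0], 'tool_pos': [254.015, -570.442, 246.419], 'ee_rot': [-0.146, -0.692, -0.148, 0.692], 'ft_force': [0.885, -0.013, -0.077], 'torque': [0.014, 0.05, 0.028], 'width': 0.996}
scene [[397.5, 0.0, 318.7], [0.0, 397.5, 197.7], [0.0, 0.0, 1.0]] [1172.  -75.  574.]
top [[476.4, 0.0, 314.5], [0.0, 476.4, 191.1], [0.0, 0.0, 1.0]] [ 303.  -42. 1106.]
```

View pics/top0.png

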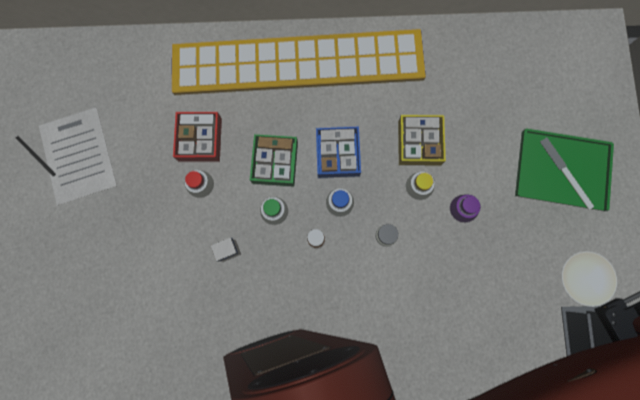

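View pics/scene0.png

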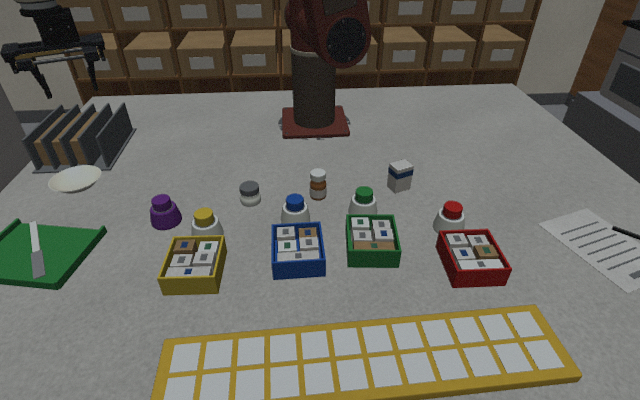

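Top view: the caps are red (195,180), green (272,209), blue (340,200) and yellow (424,182). What could be mistaken for them is the purple look-alike at (466,207), the bins with matching colours above each cap, the white bottle cap (316,238) and the grey jar lid (387,234). The scene view shows the same caps at yellow (204,216), blue (295,201), green (364,194), red (453,210) and purple (162,203).

```bash
cat > h.py <<'E'
import cv2,numpy as np
HUE={'blue':(105,125),'yellow':(22,33),'green':(55,85),'red':(0,6),'purple':(130,155)}
def blob(rgb,col,seed,r=22):
    hsv=cv2.cvtColor(rgb,cv2.COLOR_RGB2HSV);a,b=HUE[col]
    m=cv2.inRange(hsv,(a,110,60),(b,255,255))
    if col=='red': m|=cv2.inRange(hsv,(174,110,60),(180,255,255))
    n,l,st,c=cv2.connectedComponentsWithStats(m,connectivity=4)
    i=min((i for i in range(1,n) if st[i,4]>25),key=lambda i:np.hypot(*(c[i]-seed)))
    comp=(l==i)
    # lit flat top: brighter part of blob
    v=hsv[...,2];t=cv2.threshold(v[comp].reshape(-1,1),0,255,cv2.THRESH_OTSU)[0]
    top=comp&(v>t);ys,xs=np.nonzero(top)
    return c[i],st[i].tolist(),np.array([xs.mean(),ys.mean()]),top.sum(),(np.ptp(xs)+1,np.ptp(ys)+1)
def ray(c,p):
    R=cv2.Rodrigues(np.array(c['rvec'],float).ravel())[0];K=np.array(c['K'])
    d=R.T@np.linalg.inv(K)@np.array([*p,1.]);return -R.T@np.ravel(c['tvec']),d/np.linalg.norm(d)
def plane(c,p,z):
    o,d=ray(c,p);return o+d*(z-o[2])/d[2]
def tri(r1,r2):
    A=np.stack([r1[1],-r2[1]],1);t=np.linalg.lstsq(A,r2[0]-r1[0],rcond=None)[0]
    a=r1[0]+t[0]*r1[1];b=r2[0]+t[1]*r2[1];return (a+b)/2,np.linalg.norm(a-b)
E
python3 - <<'E'
from h import *
T=dict(np.load('top0.npz'));S=dict(np.load('scene0.npz'))
seeds={'red':((195,180),(453,210)),'green':((272,209),(364,194)),'blue':((340,200),(295,201)),'yellow':((424,182),(204,216)),'purple':((466,207),(162,203))}
for k,(a,b) in seeds.items():
    x=blob(T['frame'],k,a);y=blob(S['frame'],k,b)
    P,e=tri(ray(T,x[2]),ray(S,y[2]))
    print(k,'top',x[1],x[2].round(1),x[4],'scene',y[1],y[2].round(1),y[4],'tri',P.round(1),'gap',e.round(1),'pl62',plane(T,x[2],62).round(1),plane(S,y[2],62).round(1))
for n,p,z in(('bottle',(316,238),70),('carton',(224,250),68),('jar',(387,234),45)):print(n,plane(T,p,z).round(0))
a=cv2.resize(T['frame'][140:260,170:490],None,fx=2.4,fy=2.4,interpolation=cv2.INTER_CUBIC);b=cv2.resize(S['frame'][150:250,140:480],(768,226),interpolation=cv2.INTER_CUBIC)
cv2.imwrite('pics/crop1.png',np.vstack([a,b])[...,::-1])
E
```

```text
red top [185, 171, 18, 17, 217] [192.9 178.8] (np.int64(16), np.int64(16)) scene [444, 201, 19, 18, 269] [453.1 206. ] (np.int64(19), np.int64(11)) tri [539.2 257.8  61.5] gap 2.9 pl62 [539.5 259.1  62. ] [540.1 255.8  62. ]
green top [264, 200, 16, 16, 197] [271.2 206.8] (np.int64(15), np.int64(15)) scene [356, 187, 17, 10, 136] [364.1 190.9] (np.int64(17), np.int64(9)) tri [470.8  80.8  61.3] gap 2.4 pl62 [470.9  81.9  62. ] [471.9  79.3  62. ]
blue top [332, 191, 17, 16, 219] [340.1 197.8] (np.int64(17), np.int64(15)) scene [286, 194, 18, 17, 243] [294.1 198.6] (np.int64(17), np.int64(10)) tri [487.4 -73.5  61.7] gap 3.2 pl62 [487.3 -71.9  62. ] [487.7 -75.1  62. ]
yellow top [416, 173, 17, 17, 226] [424.2 180.7] (np.int64(17), np.int64(16)) scene [194, 208, 20, 19, 300] [202.7 213. ] (np.int64(19), np.int64(11)) tri [ 521.6 -261.7   61.5] gap 3.1 pl62 [ 521.3 -260.    62. ] [ 521.9 -263.2   62. ]
purple top [457, 195, 23, 23, 310] [469.4 204.8] (np.int64(23), np.int64(22)) scene [152, 195, 18, 11, 149] [160.1 199. ] (np.int64(18), np.int64(10)) tri [ 465.4 -358.9   60.7] gap 6.3 pl62 [ 464.5 -355.2   62. ] [ 466.3 -361.7   62. ]
bottle [399. -17.  70.]
carton [377. 185.  68.]
jar [ 406. -174.   45.]
```

View pics/crop1.png

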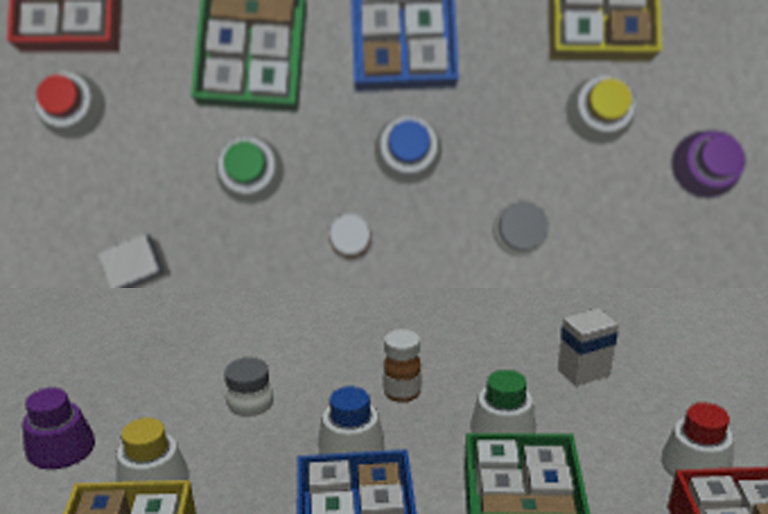

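The crop confirms each choice: blue cap on a white foot in front of the blue bin, yellow and green likewise, and purple has a purple foot. The triangulated heights of 61–62 mm match the 62 mm in the text. Next I'll compute the move to above blue.

```bash
cat > go.py <<'E'
import sys,numpy as np
from rig import *
from scipy.spatial.transform import Rotation as Ro
s=sense();q=s['ee_rot'];R=Ro.from_quat([q[1],q[2],q[3],q[0]]).as_matrix();p=np.array(s['tool_pos'])
print('t',round(s['time_s'],2),'tcp',p.round(1),'tip',(p+25*R[:,0]).round(1),'f',np.round(s['ft_force'],1),'w',round(s['width'],2));print('axes',R.round(3).tolist())
if len(sys.argv)>3:
    g=np.array(list(map(float,sys.argv[1:4])))-25*np.array([0,0,-1.])
    # turn that makes tool x point straight down, then shift
    w=R.T@np.cross(R[:,0],[0,0,-1]);print('shift',(R.T@(g-p)/400).round(4),'turn',(w/np.pi).round(4))
E
python3 go.py 487.5 -73.5 130
```

```text
t 0.1 tcp [ 254.  -570.5  246.6] tip [ 254.  -570.5  221.6] f [ 0.8 -0.2 -0.1] w 1.0
axes [[-0.0, 0.407, -0.914], [0.002, -0.914, -0.407], [-1.0, -0.002, -0.0]]
shift [ 0.2307 -0.8974 -1.0385] turn [ 0.     -0.0001  0.0005]
```

```bash
python3 -m creep '[[0,-0.05,-0.06,0,0,0],[0,-0.12,-0.14,0,0,0],[0,-0.2,-0.23,0,0,0],[0,-0.28,-0.33,0,0,0],[0,-0.36,-0.42,0,0,0],[0,-0.44,-0.51,0,0,0],[0,-0.5,-0.58,0,0,0],[0,-0.54,-0.625,0,0,0]]' 0 20; python3 go.py 487.5 -73.5 120
```

```text
time_s: 0.9
tool_pos: [395.2, -268.8, 246.6]
ee_rot: [-0.147, -0.692, -0.149, 0.692]
ft_force: [-0.2, 0.2, -0.5]
width: 0.357
t 0.9 tcp [ 395.2 -268.8  246.6] tip [ 395.1 -268.7  221.6] f [-0.2  0.2 -0.5] w 0.36
axes [[-0.001, 0.408, -0.913], [0.003, -0.913, -0.408], [-1.0, -0.003, -0.0]]
shift [ 0.2552 -0.3508 -0.41  ] turn [ 0.     -0.0002  0.0008]
```

```bash
python3 -m creep '[[0.02,-0.05,-0.06,0,0,0],[0.06,-0.12,-0.14,0,0,0],[0.12,-0.2,-0.23,0,0,0],[0.17,-0.27,-0.315,0,0,0],[0.22,-0.32,-0.375,0,0,0],[0.25,-0.345,-0.405,0,0,0],[0.255,-0.351,-0.41,0,0,0.0008],[0.255,-0.351,-0.41,0,0,0.0008]]' 0
python3 - <<'E'
from h import *
from rig import *
s=sense();c=capture('wrist');cv2.imwrite('pics/w1.png',c['frame'][...,::-1]);np.savez('w1.npz',q=s['ee_rot'],p=s['tool_pos'],**c)
E
python3 go.py 487.5 -73.5 66
```

```text
time_s: 1.7
tool_pos: [487.0, -73.1, 144.6]
ee_rot: [-0.148, -0.691, -0.148, 0.692]
ft_force: [0.1, -0.3, 1.0]
width: 0.006
t 1.75 tcp [487.4 -73.9 145.4] tip [487.4 -73.9 120.4] f [-0.3 -0.5  0.3] w 0.01
axes [[0.0, 0.409, -0.913], [-0.0, -0.913, -0.409], [-1.0, 0.0, -0.0]]
shift [ 0.136  -0.0008 -0.0006] turn [ 0.     -0.0001 -0.0001]
```

View pics/w1.png

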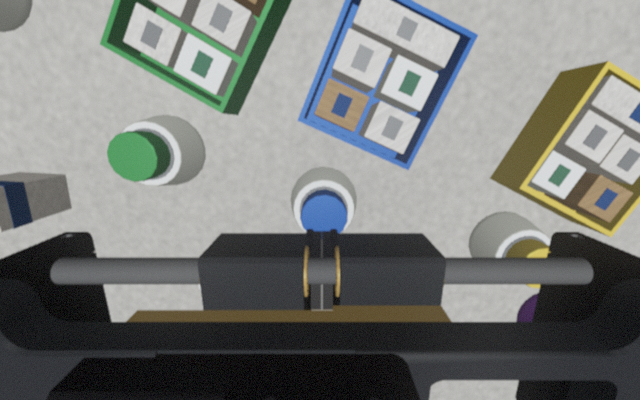

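The wrist view shows the shut fingertips (column 322) in line with the blue cap at (323,212). I'll come down in two steps.

```bash
python3 -m creep '[[0.03,0,0,0,0,0],[0.06,0,0,0,0,0],[0.09,0,0,0,0,0],[0.11,0,0,0,0,0],[0.125,0,0,0,0,0],[0.135,0,0,0,0,0],[0.137,0,0,0,0,0],[0.137,0,0,0,0,0]]' 0; python3 go.py 487.5 -73.5 55
```

```text
time_s: 2.55
tool_pos: [487.6, -73.9, 90.7]
ee_rot: [0.148, 0.692, 0.148, -0.691]
ft_force: [0.0, -0.6, 0.3]
width: 0.002
t 2.55 tcp [487.6 -73.9  90.7] tip [487.6 -73.9  65.7] f [ 0.  -0.6  0.3] w 0.0
axes [[0.0, 0.409, -0.913], [-0.0, -0.913, -0.409], [-1.0, 0.0, -0.0]]
shift [ 0.0267 -0.001  -0.0003] turn [ 0.     -0.0001 -0.0001]
```

```bash
python3 -m creep '[[0.004,0,0,0,0,0],[0.008,0,0,0,0,0],[0.012,0,0,0,0,0],[0.016,0,0,0,0,0],[0.02,0,0,0,0,0],[0.023,0,0,0,0,0],[0.026,0,0,0,0,0],[0.027,0,0,0,0,0]]' 0; python3 go.py 487.5 -73.5 54
```

```text
time_s: 3.35
tool_pos: [487.9, -74.0, 79.9]
ee_rot: [0.148, 0.692, 0.148, -0.691]
ft_force: [0.5, 0.8, 3.2]
width: -0.0
t 3.35 tcp [487.9 -74.   79.9] tip [487.9 -74.   54.9] f [0.5 0.8 3.2] w -0.0
axes [[0.001, 0.409, -0.913], [-0.0, -0.913, -0.409], [-1.0, 0.001, -0.001]]
shift [ 0.0023 -0.0015  0.0003] turn [ 0.     -0.0003 -0.0003]
```

Force is 3.2 N, which is the cap's drag, with the tip at 55 mm, so about 7 mm pressed. I'll lift and verify from the cameras.

```bash
python3 -m creep '[[-0.02,0,0,0,0,0],[-0.05,0,0,0,0,0],[-0.09,0,0,0,0,0],[-0.14,0,0,0,0,0],[-0.19,0,0,0,0,0],[-0.22,0,0,0,0,0],[-0.23,0,0,0,0,0],[-0.23,0,0,0,0,0]]' 0
python3 - <<'E'
from h import *
from rig import *
S=capture('scene');S0=dict(np.load('scene0.npz'))
for n,sd in(('blue',(295,201)),('yellow',(204,216)),('green',(364,194)),('red',(453,210))):
    for F in(S0,S):
        y=blob(F['frame'],n,sd);print(n,y[1],y[2].round(2))
a=[cv2.resize(F['frame'][150:250,140:480],(768,226),interpolation=cv2.INTER_CUBIC) for F in(S0,S)]
cv2.imwrite('pics/cmp1.png',np.vstack(a)[...,::-1])
E
python3 go.py 521.5 -261.5 120
```

```text
time_s: 4.15
tool_pos: [488.0, -74.0, 172.5]
ee_rot: [0.148, 0.692, 0.147, -0.691]
ft_force: [-0.7, 0.3, -0.7]
width: 0.005
blue [286, 194, 18, 17, 243] [294.13 198.57]
blue [286, 197, 18, 14, 207] [294.28 201.33]
yellow [194, 208, 20, 19, 300] [202.69 212.97]
yellow [194, 208, 20, 19, 301] [202.69 212.97]
green [356, 187, 17, 10, 136] [364.09 190.89]
green [356, 187, 17, 11, 138] [364.   190.89]
red [444, 201, 19, 18, 269] [453.11 205.97]
red [444, 201, 19, 18, 274] [453.11 205.97]
t 4.2 tcp [487.5 -73.9 171.6] tip [487.5 -73.9 146.6] f [-0.2 -0.1 -0.5] w 0.0
axes [[0.001, 0.409, -0.913], [-0.0, -0.913, -0.409], [-1.0, 0.001, -0.001]]
shift [0.0667 0.4629 0.1141] turn [ 0.     -0.0002 -0.0002]
```

View pics/cmp1.png

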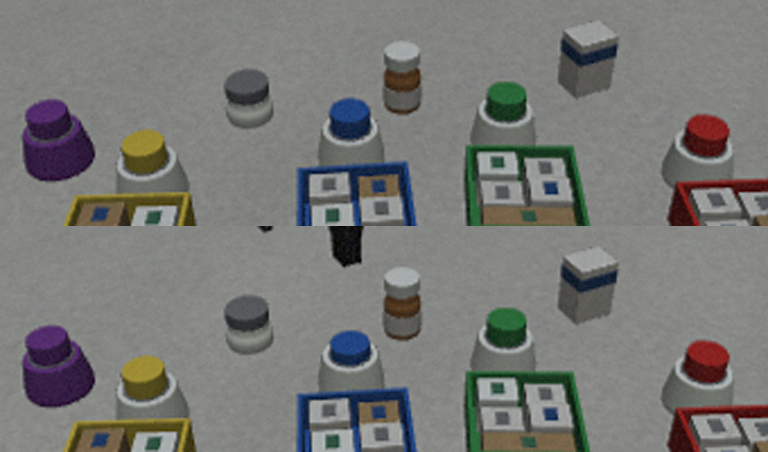

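Before (top) and after (bottom): the blue cap sits visibly lower (row 198.6→201.3, about 7 mm), and the foot, other caps and neighbours haven't changed. On to yellow.

```bash
python3 -m creep '[[0.005,0.05,0.012,0,0,0],[0.015,0.14,0.035,0,0,0],[0.03,0.24,0.06,0,0,0],[0.045,0.33,0.08,0,0,0],[0.06,0.4,0.1,0,0,0],[0.066,0.445,0.11,0,0,0],[0.067,0.463,0.114,0,0,0],[0.067,0.463,0.114,0,0,0]]' 0; python3 go.py 521.5 -261.5 66
```

```text
time_s: 5.0
tool_pos: [521.3, -261.6, 144.3]
ee_rot: [-0.147, -0.692, -0.148, 0.692]
ft_force: [-0.3, 0.1, 0.0]
width: 0.008
t 5.0 tcp [ 521.3 -261.6  144.3] tip [ 521.3 -261.6  119.3] f [-0.3  0.1  0. ] w 0.01
axes [[-0.0, 0.408, -0.913], [0.001, -0.913, -0.408], [-1.0, -0.001, -0.0]]
shift [ 1.332e-01  1.000e-04 -4.000e-04] turn [ 0.     -0.      0.0002]
```

```bash
python3 -m creep '[[0.03,0,0,0,0,0],[0.06,0,0,0,0,0],[0.09,0,0,0,0,0],[0.11,0,0,0,0,0],[0.125,0,0,0,0,0],[0.132,0,0,0,0,0],[0.133,0,0,0,0,0],[0.133,0,0,0,0,0]]' 0; python3 go.py 521.5 -261.5 55
```

```text
time_s: 5.8
tool_pos: [521.6, -261.7, 91.4]
ee_rot: [0.147, 0.692, 0.148, -0.691]
ft_force: [1.0, -0.2, -0.1]
width: 0.01
t 5.8 tcp [ 521.6 -261.7   91.4] tip [ 521.6 -261.7   66.4] f [ 1.  -0.2 -0.1] w 0.01
axes [[0.0, 0.408, -0.913], [0.0, -0.913, -0.408], [-1.0, -0.0, -0.0]]
shift [ 0.0285 -0.0006 -0.    ] turn [ 0.     -0.0001  0.0001]
```

```bash
python3 -m creep '[[0.004,0,0,0,0,0],[0.008,0,0,0,0,0],[0.012,0,0,0,0,0],[0.016,0,0,0,0,0],[0.02,0,0,0,0,0],[0.024,0,0,0,0,0],[0.027,0,0,0,0,0],[0.028,0,0,0,0,0]]' 0; python3 go.py
python3 -m creep '[[-0.02,0,0,0,0,0],[-0.05,0,0,0,0,0],[-0.09,0,0,0,0,0],[-0.14,0,0,0,0,0],[-0.19,0,0,0,0,0],[-0.22,0,0,0,0,0],[-0.23,0,0,0,0,0],[-0.23,0,0,0,0,0]]' 0
python3 - <<'E'
from h import *
from rig import *
S=capture('scene');S0=dict(np.load('scene0.npz'))
for n,sd in(('blue',(295,201)),('yellow',(204,216)),('green',(364,194)),('red',(453,210))):
    for F in(S0,S):
        y=blob(F['frame'],n,sd);print(n,y[1],y[2].round(2))
E
python3 go.py 471 81 130
```

```text
time_s: 6.6
tool_pos: [521.8, -261.9, 80.2]
ee_rot: [0.148, 0.692, 0.147, -0.691]
ft_force: [1.0, 0.3, 3.5]
width: 0.002
t 6.6 tcp [ 521.8 -261.9   80.2] tip [ 521.8 -261.9   55.2] f [1.  0.3 3.5] w 0.0
axes [[0.001, 0.408, -0.913], [-0.0, -0.913, -0.408], [-1.0, 0.0, -0.001]]
time_s: 7.4
tool_pos: [522.0, -262.1, 173.1]
ee_rot: [0.148, 0.692, 0.147, -0.691]
ft_force: [-0.4, 0.1, 1.1]
width: 0.004
blue [286, 194, 18, 17, 243] [294.13 198.57]
blue [286, 196, 18, 15, 213] [294.32 201.23]
yellow [194, 208, 20, 19, 300] [202.69 212.97]
yellow [195, 210, 19, 17, 252] [203.36 215.64]
green [356, 187, 17, 10, 136] [364.09 190.89]
green [356, 187, 17, 11, 137] [364.08 190.94]
red [444, 201, 19, 18, 269] [453.11 205.97]
red [444, 201, 19, 18, 278] [453.13 205.94]
t 7.45 tcp [ 521.6 -261.8  172.1] tip [ 521.6 -261.8  147.1] f [-0.3  0.4 -0.2] w 0.01
axes [[0.001, 0.408, -0.913], [0.0, -0.913, -0.408], [-1.0, 0.0, -0.001]]
shift [ 0.0427 -0.834  -0.2341] turn [ 0.     -0.0002 -0.0001]
```

Yellow is down (row 213.0→215.6, 3.5 N, tip at 55 mm). Now green, crossing at a constant height.

```bash
python3 -m creep '[[0,-0.07,-0.02,0,0,0],[0,-0.18,-0.05,0,0,0],[0,-0.3,-0.084,0,0,0],[0,-0.42,-0.118,0,0,0],[0,-0.54,-0.15,0,0,0],[0,-0.65,-0.182,0,0,0],[0,-0.74,-0.208,0,0,0],[0,-0.79,-0.222,0,0,0]]' 0; python3 go.py 471 81 100
```

```text
time_s: 8.25
tool_pos: [472.0, 65.7, 170.8]
ee_rot: [-0.148, -0.691, -0.149, 0.692]
ft_force: [0.0, -0.4, 0.1]
width: 0.005
t 8.25 tcp [472.   65.7 170.8] tip [472.   65.7 145.8] f [ 0.  -0.4  0.1] w 0.01
axes [[-0.002, 0.41, -0.912], [0.001, -0.912, -0.41], [-1.0, -0.001, 0.001]]
shift [ 0.1145 -0.0358 -0.0134] turn [0.     0.0004 0.0005]
```

```bash
python3 -m creep '[[0.01,-0.02,-0.007,0,0,0],[0.03,-0.034,-0.013,0,0,0],[0.06,-0.036,-0.0134,0,0.0004,0.0005],[0.08,-0.036,-0.0134,0,0.0004,0.0005],[0.1,-0.036,-0.0134,0,0.0004,0.0005],[0.112,-0.036,-0.0134,0,0.0004,0.0005],[0.114,-0.036,-0.0134,0,0.0004,0.0005],[0.114,-0.036,-0.0134,0,0.0004,0.0005]]' 0; python3 go.py 471 81 66
```

```text
time_s: 9.05
tool_pos: [471.0, 80.7, 125.1]
ee_rot: [-0.148, -0.691, -0.148, 0.692]
ft_force: [-0.0, 0.6, 0.9]
width: 0.005
t 9.05 tcp [471.   80.7 125.1] tip [471.   80.7 100.1] f [-0.   0.6  0.9] w 0.01
axes [[-0.0, 0.409, -0.912], [-0.0, -0.912, -0.409], [-1.0, 0.0, 0.0]]
shift [ 0.0853 -0.0007 -0.0002] turn [ 0.      0.0001 -0.    ]
```

```bash
python3 -m creep '[[0.02,0,0,0,0,0],[0.04,0,0,0,0,0],[0.055,0,0,0,0,0],[0.068,0,0,0,0,0],[0.078,0,0,0,0,0],[0.084,0,0,0,0,0],[0.085,0,0,0,0,0],[0.085,0,0,0,0,0]]' 0; python3 go.py 471 81 55
```

```text
time_s: 9.85
tool_pos: [471.2, 80.7, 91.2]
ee_rot: [-0.148, -0.691, -0.148, 0.691]
ft_force: [0.7, 0.6, 0.7]
width: 0.005
t 9.85 tcp [471.2  80.7  91.2] tip [471.2  80.7  66.2] f [0.7 0.6 0.7] w 0.0
axes [[-0.0, 0.409, -0.912], [-0.0, -0.912, -0.409], [-1.0, 0.0, 0.0]]
shift [ 0.0281 -0.0008  0.0001] turn [ 0.  0. -0.]
```

```bash
python3 -m creep '[[0.004,0,0,0,0,0],[0.008,0,0,0,0,0],[0.012,0,0,0,0,0],[0.016,0,0,0,0,0],[0.02,0,0,0,0,0],[0.024,0,0,0,0,0],[0.027,0,0,0,0,0],[0.028,0,0,0,0,0]]' 0; python3 go.py
python3 -m creep '[[-0.02,0,0,0,0,0],[-0.05,0,0,0,0,0],[-0.09,0,0,0,0,0],[-0.14,0,0,0,0,0],[-0.19,0,0,0,0,0],[-0.22,0,0,0,0,0],[-0.25,0,0,0,0,0],[-0.25,0,0,0,0,0]]' 0
python3 - <<'E'
from h import *
from rig import *
S=capture('scene');S0=dict(np.load('scene0.npz'))
for n,sd in(('blue',(295,201)),('yellow',(204,216)),('green',(364,194)),('red',(453,210))):
    for F in(S0,S):
        y=blob(F['frame'],n,sd);print(n,y[1],y[2].round(2))
a=[cv2.resize(F['frame'][150:250,140:480],(768,226),interpolation=cv2.INTER_CUBIC) for F in(S0,S)]
cv2.imwrite('pics/cmp2.png',np.vstack(a)[...,::-1])
E
python3 go.py
```

```text
time_s: 10.65
tool_pos: [471.3, 80.7, 80.0]
ee_rot: [0.148, 0.692, 0.148, -0.691]
ft_force: [0.7, 0.3, 3.7]
width: 0.01
t 10.65 tcp [471.3  80.7  80. ] tip [471.4  80.7  55. ] f [0.7 0.3 3.7] w 0.01
axes [[0.0, 0.409, -0.912], [-0.0, -0.912, -0.409], [-1.0, 0.0, -0.0]]
time_s: 11.45
tool_pos: [472.4, 80.8, 182.0]
ee_rot: [0.148, 0.693, 0.148, -0.69]
ft_force: [-0.4, 0.1, -0.1]
width: 0.004
blue [286, 194, 18, 17, 243] [294.13 198.57]
blue [286, 196, 18, 16, 214] [294.33 201.27]
yellow [194, 208, 20, 19, 300] [202.69 212.97]
yellow [194, 210, 20, 17, 255] [203.23 215.67]
green [356, 187, 17, 10, 136] [364.09 190.89]
green [356, 189, 17, 13, 141] [363.88 193.69]
red [444, 201, 19, 18, 269] [453.11 205.97]
red [444, 201, 19, 18, 276] [453.13 205.94]
t 11.5 tcp [471.7  80.8 180.7] tip [471.8  80.7 155.7] f [ 0.   0.4 -0.6] w 0.01
axes [[0.002, 0.409, -0.912], [-0.0, -0.912, -0.409], [-1.0, 0.001, -0.002]]
```

View pics/cmp2.png

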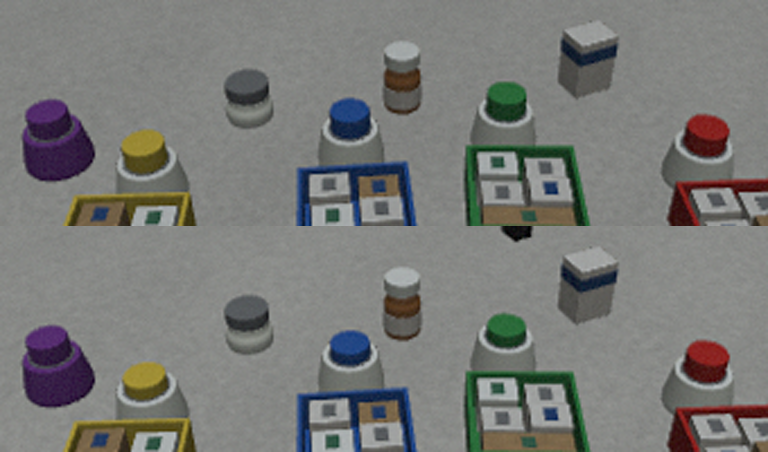

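The blue, yellow and green caps are all lower and red is unchanged. The feet and neighbours are in place, and the tool is clear with the tip at 156 mm. Handing in.

```bash
python3 -c "
from rig import *
print(sign_off())"
```

```text
the job is handed in; nothing more can be done
None
```

I pressed the blue, yellow and green caps in that order with shut fingertips and handed the job in at about 11.5 s. No verdict came back.

- **Depth:** each press went to a tip height of about 55 mm, which is roughly 7 mm down. The end-of-press readings were 3.2–3.7 N, against the 20 N limit.
- **Last camera check:** the three caps sit about 2.7–2.8 pixels lower in the scene view, which I put at 6.5–7 mm. Red is unchanged to within 0.05 pixels. The feet, bottle, carton and jar look unmoved by eye (I did not measure them), and the tool was clear of everything.
- **Agreement:** the cap heights I measured from two views were 61.3–61.7 mm, against 62 mm in the text. The two views' rays missed each other by about 3 mm, which fits the calibration error. No check failed.

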